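# Shut the draft shield and tare the balance

## Task

A beaker is waiting on the pan of the balance, and the draft shield has been left open: push the shield's sliding top door fully shut (it has a black finger cup), then reach a fingertip into the well of the sunken blue tare key, press the key right down and let it come up again. Do not tare while the shield is still open, do not press the sunken red on/off key beside it, and do not touch or shift the beaker. Only push and press, pick nothing up, and leave the other things on the bench where they are.

Things in the scene. Friction and masses are not known exactly. Their poses are not given: they have to be found in the camera images.
- balance: White balance, fixed, 330 (x) x 210 (y). Origin: centre of its underside; x axis from its front (keys, robot's side) to its back, y to its left, z up. Front console flat, 62 high, x from -165 to -30, with a dark display (67 high) at x = -60. Behind it a clear upright-walled draft shield: x from -22 to 158, y +-88, 173 high with its rails and door, which overhangs the back when open.
- tare_well (a point): Centre of the mouth of the blue tare key's well, level with the console top (62 above the bench), at balance x = -115, y = -58 (right-hand well seen from the robot). Upright walls, 42 along balance x by 46 along balance y, grey bezel. The key cap, 36 x 40, lies 18 straight below this point when up; it nearly fills the well.
- tare_key (a joint): How far the blue tare key is pressed, in m: 0 up, 0.005 right down. Moves straight down; a spring pushes back with 1.4 N at first and 4.9 N right down, and lifts it when released.
- power_well (a point): Centre of the mouth of the red on/off key's well, the same size and depth as the tare well, in balance axes at x = -115, y = +58 (left-hand well). Leave this key alone.
- power_key (a joint): How far the red on/off key is pressed, in m: 0 up, 0.005 right down, with the same spring.
- shield_door (a joint): How far the shield's clear sliding top door is open, in m: 0 fully shut (towards the balance's front, against a stop), up to 0.12 open (along balance +x). Left 0.04 to 0.075 open at the start; slides with about 1.5 N of friction and stays where it is left.
- door_cup (a point): Centre of the mouth of the black finger cup let into the door near its front edge, 171.5 above the bench; moves with the door (shut: balance x = +7, y = 0). Inside it is 46 along balance x by 60 along y and 13 deep, with upright walls 3 thick, its rim 1.5 above the glass. A fingertip inside, pushing its front or back wall, slides the door.
- beaker: Small glass beaker, 42 across, 55 high, standing loose on the round pan inside the shield (pan top 82 above the bench, pan centre at balance x = 70, y = 0). Origin at the centre of its underside.
- reagent_bottle: Loose clear bottle with a blue cap, 64 across, 135 high, standing beside the shield. Origin at the centre of its underside.
- amber_jar: Loose amber jar with a black cap, 60 across, 95 high, standing beside the shield. Origin at the centre of its underside.
- vial: Loose clear vial with a black cap, 28 across, 48 high, left of the balance. Origin at the centre of its underside.
- spatula: Loose steel spatula lying on the bench right of the console, 165 long (its x) x 13 x 4. Origin at its middle on the bench.
- tip_box: Loose purple and yellow pipette tip box, 84 (its x) x 122 x 52 high, left of the balance. Origin at the centre of its underside.
- pipette: Loose white hand pipette lying on the bench right of the balance, 245 long (its x) x 24 x 24. Origin near its middle on the bench.

How it is judged:
By the outcome, as a careful person would: the job done as asked, in the order asked, and still so for the second after the job is handed in, with the robot touching nothing.
It also fails if it takes over 42 s, if anything falls off the work surface, if the arm or the gripper's body presses on something with over 40 N, if the wrist force passes 120 N, or if a joint passes its speed limit or range.

## Robot

A 6-joint arm with a two-finger parallel gripper is mounted at the origin on the work surface. World frame = base frame: x ahead of the robot, y to its left, z up, the work surface at z = 0. Lengths are in m, angles in degrees, forces in N, time in s.
With the tool pointing down it reaches from about 0.325 to 0.85 m from the base axis. Payload 15.5 kg.
Tool frame: the origin (TCP) lies midway between the tips of the shut fingers; the grasp point (between the pads) lies 19 mm behind it; y points along the fingers, x is the direction in which the jaws open and shut, and the axes are right-handed (so a half turn about y gives the same grasp; the last joint's range is limited). The gripper opens to 91 mm and grips with 3 to 60 N. Pads are 32 mm wide; open, the fingers measure 118 mm over their backs; the gripper's body (76 mm by 178 mm) begins 60 mm behind the grasp point.
Start: joints at [-75.029, 28.281, 77.091, -0, 74.628, -5.472], TCP at [0.218, -0.586, 0.214] pointing down, gripper open.
Joint ranges: [-166.48, 166.48], [-47.26, 123.95], [12.59, 153.08], [-70.14, 250.14], [6.76, 159.57], [-176.63, 176.63]. Speed limits (degrees/s): [108.29, 108.29, 147.25, 172.46, 172.46, 172.46].

## Interface

Orientations are given as a 3x3 rotation matrix whose columns are the frame's x, y, z axes.
In Python, from bench import ctrl gives the robot as it stands. The module is installed in compiled form; this text tells all that it offers. Calls block until the motion is done:
- ctrl.goto(position, orientation): joint-space move of the TCP to a pose.
- ctrl.move_l(position, vel=0.15, ori=None, contact_N=None): straight line of the TCP; ori=None keeps the orientation; vel is the mean speed in m/s. With contact_N (N) it stops when the force on the tool has changed by that much, and returns True; else False.
- ctrl.movej(angles): joint-space move.
- ctrl.command_gripper(opening): opening from 0.0 (shut) to 1.0 (fully open); the grip force is fixed at half the most; returns when the fingers have stopped.
- ctrl.sleep(seconds).
- ctrl.ik(position, orientation): joint angles nearest the present ones, or None.
- ctrl.read_camera(name): name is "side" or "top"; returns the picture (480x640x3 uint8, blue, green, red); there is no depth.
- ctrl.camera_params(name): a dict with "fx", "fy", "cx", "cy" (pixels), "D" ([k1, k2, p1, p2, k3] as OpenCV has them; the pictures are not rectified), "pose" (4x4, takes a point from camera to world coordinates). Camera axes: x right, y up, looking along -z (the intrinsics and any distortion apply to the point x, -y, -z); pixel columns grow to the right and rows downward; lengths in m; the calibration is good to about 2 mm. A picture is of the moment at which its call begins. camera_params takes no time and is no camera call.
A pose or a line that the arm cannot do raises ctrl.MotionError and nothing moves.
- ctrl.sign_off(): hands the job in, once; it reports no verdict.
Readings, each from a call of its own:
- ctrl.current_t(): time.
- ctrl.current_q(): joint angles.
- ctrl.current_dq(): joint speeds.
- ctrl.current_effort(): joint torques, N m.
- ctrl.current_tool_pos(): TCP position.
- ctrl.current_eef_rot(): TCP orientation.
- ctrl.current_contact_force(): force on the tool from outside, world axes, zero at the start.
- ctrl.current_wrist_torque(): the same for the moment, N m.
- ctrl.current_grip_width(): opening from 0.0 (shut) to 1.0 (fully open).
Only numpy, scipy, OpenCV 4.12 (cv2) and the standard library are available. Lean on these libraries where they do the work, as an engineer would, in place of code of your own. Each camera call takes 0.05 s, during which the arm holds its last target. There are 200 camera calls.

## Working session

There is one attempt and no reset: what is moved stays moved. The work goes in short steps, each a Python script; the robot and the scene stay as the last script left them, time stands still between calls to the robot, and variables do not carry over. Pictures are saved under pics/ and viewed, about 8 in all and at most 12, crops included, and the job is handed in when it is done.

```bash
mkdir -p pics; python3 - <<'E'
from bench import ctrl
import cv2,numpy as np
np.set_printoptions(precision=4,suppress=True)
for n in("top","side"):
    cv2.imwrite(f"pics/{n}0.png",ctrl.read_camera(n)); print(n,ctrl.camera_params(n))
print(ctrl.current_t(),ctrl.current_eef_rot())
E
```

```text
top {'fx': 477.96561418656756, 'fy': 477.96561418656756, 'cx': 324.66726541900357, 'cy': 240.7998634541989, 'D': array([-0.0728,  0.    ,  0.    ,  0.    ,  0.    ]), 'pose': array([[-0.0139,  0.9811, -0.1929,  0.4235],
       [-0.9998, -0.016 , -0.0096,  0.0551],
       [-0.0125,  0.1927,  0.9812,  1.1612],
       [ 0.    ,  0.    ,  0.    ,  1.    ]])}
side {'fx': 492.21575738446404, 'fy': 492.21575738446404, 'cx': 312.32619851872886, 'cy': 240.47038534213374, 'D': array([0.0024, 0.    , 0.    , 0.    , 0.    ]), 'pose': array([[-0.7486,  0.3847, -0.54  ,  0.0152],
       [-0.6627, -0.4113,  0.6258,  0.7484],
       [ 0.0187,  0.8264,  0.5628,  0.7369],
       [ 0.    ,  0.    ,  0.    ,  1.    ]])}
0.1 [[ 0.3493 -0.0003  0.937 ]
 [-0.937   0.0011  0.3493]
 [-0.0011 -1.      0.0001]]
```

View pics/top0.png

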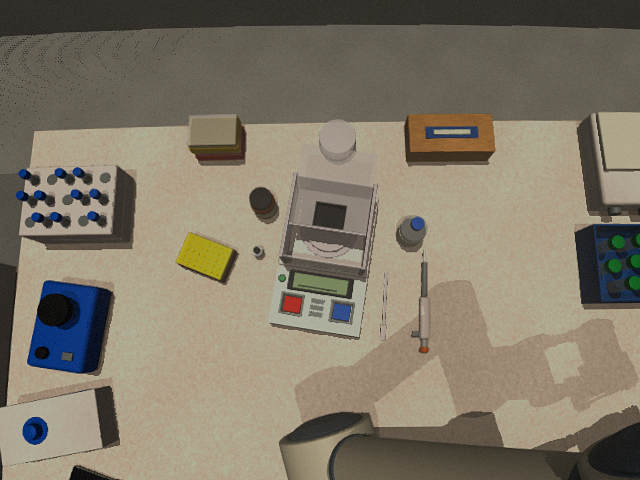

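View pics/side0.png

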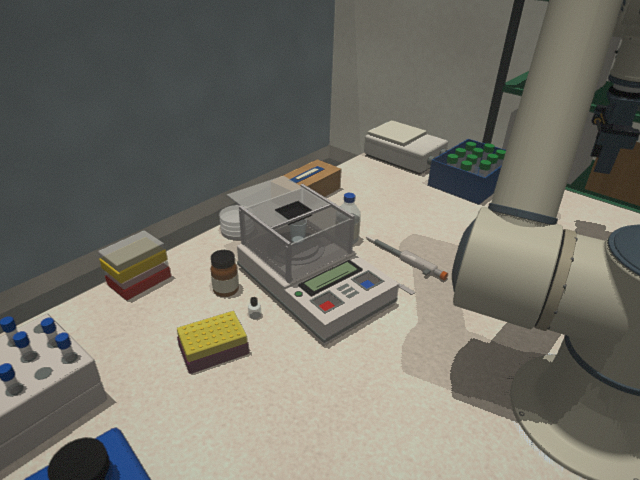

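The top view shows the balance with its cup near (330,216), the red key near (292,304) and the blue key near (342,312). The side view shows the cup near (294,211) and the blue key near (367,285). Next I'll enlarge both.

```bash
python3 - <<'E'
import cv2,numpy as np
t=cv2.imread("pics/top0.png")[180:345,265:385]; s=cv2.imread("pics/side0.png")[185:345,230:405]
t=cv2.resize(t,None,fx=3,fy=3,interpolation=cv2.INTER_CUBIC); s=cv2.resize(s,None,fx=2.5,fy=2.5,interpolation=cv2.INTER_CUBIC)
im=np.zeros((500,800,3),np.uint8); im[:495,:360]=t; im[:400,362:799]=s[:,:437]
cv2.imwrite("pics/c0.png",im)
E
```

```text
(no output)
```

View pics/c0.png

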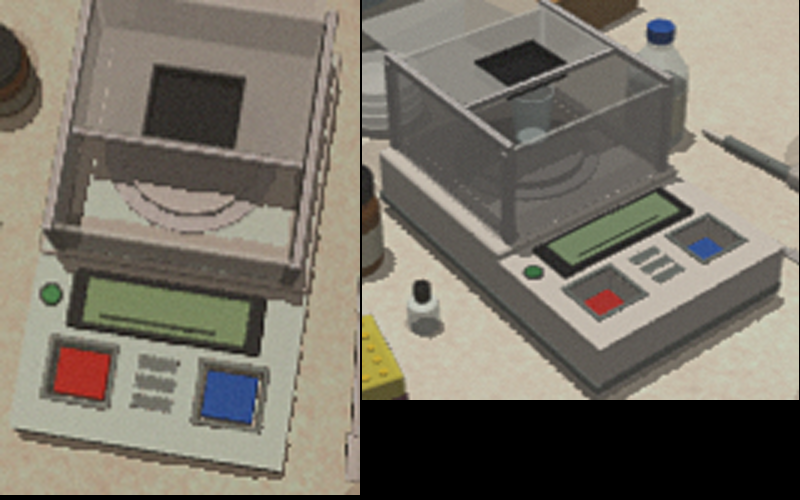

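```bash
cat > h.py <<'E'
from bench import ctrl
import cv2,numpy as np
np.set_printoptions(precision=4,suppress=True)
def proj(n,P):
    c=ctrl.camera_params(n);T=np.linalg.inv(c["pose"]);p=np.atleast_2d(P)@T[:3,:3].T+T[:3,3];p=p*[1,-1,-1]
    K=np.array([[c["fx"],0,c["cx"]],[0,c["fy"],c["cy"]],[0,0,1]])
    return cv2.projectPoints(p,np.zeros(3),np.zeros(3),K,c["D"])[0].reshape(-1,2)
def bal(b,p):
    x,y,a=b;c,s=np.cos(a),np.sin(a);p=np.atleast_2d(p)
    return np.c_[x+c*p[:,0]-s*p[:,1],y+s*p[:,0]+c*p[:,1],p[:,2]]
E
python3 - <<'E'
from h import *
from scipy.optimize import least_squares
ft=lambda u:np.array(u)/3+[265,180]
fs=lambda u:(np.array(u)-[362,0])/2.5+[230,185]
T=ft([(80,372.5),(230,395),(17,432),(283,470),(195,106)]); S=fs([(604.5,291),(707,239),(521,63)])
def pts(v):
    return bal(v[:3],[(-.115,.058,.062),(-.115,-.058,.062),(-.165,.105,.062),(-.165,-.105,.062),(.007+v[3],0,.173)])
f=lambda v:np.r_[(proj("top",pts(v))-T).ravel(),(proj("side",pts(v)[[0,1,4]])-S).ravel()]
r=least_squares(f,[.5,0,0,.05])
print(r.x,np.degrees(r.x[2]));print(r.fun.reshape(-1,2));P=pts(r.x);print(P)
np.save("b.npy",r.x)
for p in [P[4],P[1]]:
    print(np.hypot(*p[:2]))
# each camera alone, per point
for n,Q,I in(("top",T,range(5)),("side",S,[0,1,4])):
    for q,i in zip(Q,I):
        s=least_squares(lambda w:(proj(n,[w[0],w[1],P[i,2]])-q).ravel(),P[i,:2]).x; print(n,i,s-P[i,:2])
E
```

```text
[ 0.5963  0.0669 -0.1602  0.0692] -9.179944125853263
[[ 0.436   0.352 ]
 [ 0.6276  0.2781]
 [-2.356  -0.7209]
 [ 0.464   0.3192]
 [-0.963   0.568 ]
 [ 0.7829 -0.3621]
 [-0.1285 -1.2777]
 [-0.0694 -1.682 ]]
[[ 0.4921  0.1425  0.062 ]
 [ 0.4736  0.028   0.062 ]
 [ 0.4502  0.1969  0.062 ]
 [ 0.4167 -0.0105  0.062 ]
 [ 0.6716  0.0547  0.173 ]]
0.6737948104804526
0.474392386649535
top 0 [0.0008 0.001 ]
top 1 [0.0007 0.0014]
top 2 [-0.0017 -0.0054]
top 3 [0.0007 0.001 ]
top 4 [ 0.0012 -0.0021]
side 0 [0.0005 0.002 ]
side 1 [-0.0028  0.0034]
side 4 [-0.0052  0.0053]
```

```bash
cat >> h.py <<'E'
b=np.load("b.npy"); a=b[2]
X=np.array([np.cos(a),np.sin(a),0]);Y=np.array([-np.sin(a),np.cos(a),0]);D=np.array([0,0,-1.])
R=np.c_[-Y,D,np.cross(-Y,D)]
W=lambda x,y,z:bal(b[:3],[(x,y,z)])[0]
def inb(p): d=np.array(p)-[b[0],b[1],0]; return np.array([d@X,d@Y,d[2]])
def st(s): print(s,"t",round(ctrl.current_t(),2),"tcp(bal)",inb(ctrl.current_tool_pos())*1e3,"F(bal)",np.array([ctrl.current_contact_force()@v for v in(X,Y,-D)]))
E
python3 - <<'E'
from h import *
ctrl.command_gripper(0.0); st("shut")
ctrl.goto(W(.007+b[3],0,.20),R); st("above"); print(ctrl.current_q())
s=ctrl.read_camera("side");t=ctrl.read_camera("top")
cv2.imwrite("pics/s1.png",s)
s=cv2.resize(s[120:270,210:370],None,fx=2.5,fy=2.5,interpolation=cv2.INTER_CUBIC);t=cv2.resize(t[150:300,250:410],None,fx=2.5,fy=2.5,interpolation=cv2.INTER_CUBIC)
cv2.imwrite("pics/c1.png",np.hstack([s,t]))
print(proj("side",ctrl.current_tool_pos()),proj("side",W(.007+b[3],0,.173)))
E
```

```text
shut t 1.47 tcp(bal) [-269.1007 -704.4883  213.9471] F(bal) [0.056  1.8143 0.8404]
above t 4.23 tcp(bal) [ 76.3852  -0.7527 200.0412] F(bal) [-0.3178 -0.5045  0.0095]
[-0.4778 32.9887 70.528  -0.0084 76.4796 98.7463]
[[293.6935 197.8887]] [[293.5306 208.518 ]]
```

View pics/c1.png

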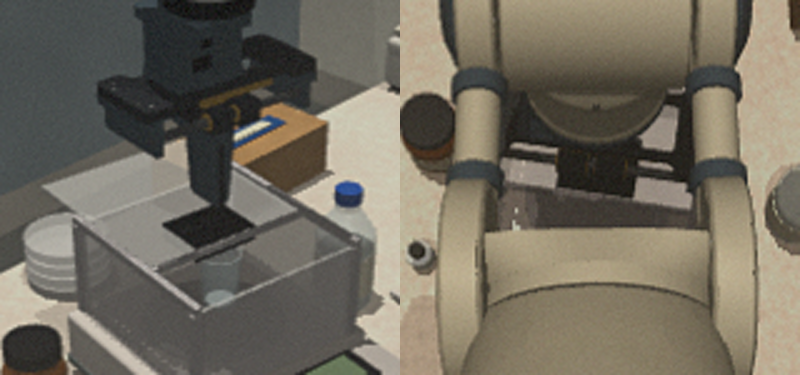

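The tip hangs over the cup: in the side view it is at about (293,201), and the cup centre is at (294,210). That offset matches the projection to about 1 px. The wide slider runs along balance y, as I planned. Now I'll go in and push.

```bash
python3 - <<'E'
from h import *
x0=.007+b[3]
hit=ctrl.move_l(W(x0,0,.1625),vel=.06,contact_N=4); st(("down",hit))
if not hit:
    hit=ctrl.move_l(W(-.012,0,.1625),vel=.04,contact_N=8); st(("push",hit))
    p=inb(ctrl.current_tool_pos())
    ctrl.sleep(.2); st("hold")
    s=ctrl.read_camera("side");cv2.imwrite("pics/s2.png",s)
    cv2.imwrite("pics/c2.png",cv2.resize(s[130:330,200:410],None,fx=3,fy=3,interpolation=cv2.INTER_CUBIC))
E
```

```text
('down', False) t 5.11 tcp(bal) [ 76.3655   0.0659 162.6719] F(bal) [-0.0224  1.0701  0.3424]
('push', True) t 6.74 tcp(bal) [  3.1318   0.0486 162.6648] F(bal) [ 3.3644 -1.1327  2.8147]
hold t 6.94 tcp(bal) [  3.1491   0.0562 162.4265] F(bal) [3.7448 0.1278 2.0347]
```

View pics/c2.png

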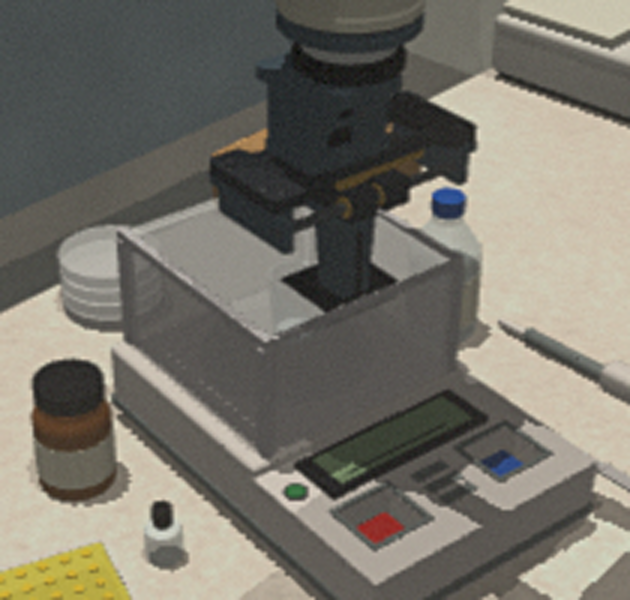

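The door looks shut, with the cup near the front rail. I'll push harder to confirm it's on the stop, then touch both side walls of the cup to check y.

```bash
python3 - <<'E'
from h import *
hit=ctrl.move_l(W(-.015,0,.1625),vel=.02,contact_N=10); st(("push2",hit)); xs=inb(ctrl.current_tool_pos())[0]
x=xs+.006
ctrl.move_l(W(x,0,.1625),vel=.03); st("back")
hit=ctrl.move_l(W(x,.025,.1625),vel=.03,contact_N=3); st(("y+",hit)); y1=inb(ctrl.current_tool_pos())[1]
ctrl.move_l(W(x,0,.1625),vel=.06)
hit=ctrl.move_l(W(x,-.025,.1625),vel=.03,contact_N=3); st(("y-",hit)); y2=inb(ctrl.current_tool_pos())[1]
ctrl.move_l(W(x,(y1+y2)/2,.1625),vel=.06);st("mid")
E
```

```text
('push2', True) t 7.29 tcp(bal) [  3.1576   0.0652 162.3979] F(bal) [3.1084 0.2542 1.6988]
back t 7.63 tcp(bal) [  9.0085  -0.0421 162.1825] F(bal) [-0.2482 -0.4571 -0.0075]
('y+', True) t 8.28 tcp(bal) [  9.0368  19.4324 162.2596] F(bal) [ 0.9486 -2.7823  2.1294]
('y-', True) t 9.43 tcp(bal) [  9.1347 -21.2456 162.3463] F(bal) [0.9946 2.5115 2.9449]
mid t 9.92 tcp(bal) [  9.0622  -0.5668 162.3946] F(bal) [-0.1292  0.3599 -0.6387]
```

```bash
python3 - <<'E'
from h import *
hit=ctrl.move_l(W(.030,-.0009,.1625),vel=.02,contact_N=1.4); st(("x+",hit)); x2=inb(ctrl.current_tool_pos())[0]
hit=ctrl.move_l(W(-.012,-.0009,.1625),vel=.04,contact_N=10); st(("reshut",hit)); x1=inb(ctrl.current_tool_pos())[0]
w=.046-(x2-x1); print("tip width mm",w*1e3)
o=np.array([(x1+x2)/2-.007 if .028<w<.034 else x1,-.0009]);print("offset",o*1e3);np.save("o.npy",o)
ctrl.move_l(W(x1+.005,-.0009,.1625),vel=.05)
ctrl.move_l(W(x1+.005,-.0009,.20),vel=.12)
ctrl.move_l(W(-.115+o[0],-.058+o[1],.20),vel=.15)
ctrl.move_l(W(-.115+o[0],-.058+o[1],.085),vel=.12); st("above well")
s=ctrl.read_camera("side");cv2.imwrite("pics/s3.png",s)
cv2.imwrite("pics/c3.png",cv2.resize(s[160:330,220:420],None,fx=4,fy=3.5,interpolation=cv2.INTER_CUBIC))
t=ctrl.read_camera("top");cv2.imwrite("pics/t3.png",t)
for v in[(0,0,.085)]:print(proj("side",ctrl.current_tool_pos()))
E
```

```text
('x+', True) t 10.41 tcp(bal) [ 14.8989  -1.1524 162.1278] F(bal) [-0.0071 -0.437  -0.0323]
('reshut', True) t 10.82 tcp(bal) [  3.1043  -0.9497 162.4311] F(bal) [ 6.047  -0.5258  2.8911]
tip width mm 34.20536616202163
offset [ 3.1043 -0.9   ]
above well t 13.7 tcp(bal) [-111.4618  -58.8277   85.4873] F(bal) [-0.0797  0.1873 -0.2637]
[[367.8884 269.8474]]
```

View pics/c3.png

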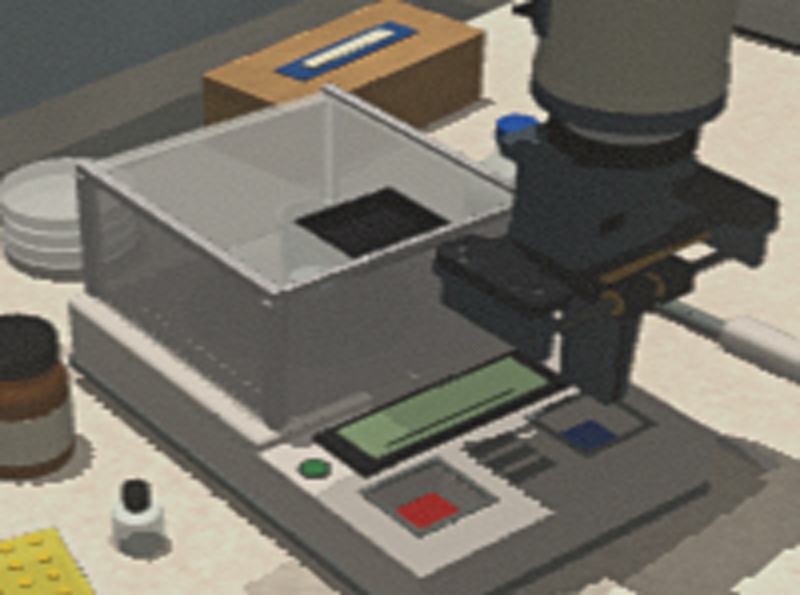

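The door is shut: the cup sits against the front rail. In the crop the well mouth's corners are at about (530,425), (592,455) and (655,423), so its centre is at full-image (368.2,281.1). The fingertip is just above it.

```bash
python3 - <<'E'
from h import *
for ox in(.0,.002,.0031,.005): print(ox,proj("side",W(-.115+ox,-.0589,.062)), proj("side",W(-.115+ox-.021,-.0589-.023,.062)),proj("side",W(-.115+ox-.021,-.0589+.023,.062)))
print("corners meas (incl bezel) right, bottom",220+655/4,160+423/3.5,220+592/4,160+455/3.5)
E
```

```text
0.0 [[368.1646 279.1636]] [[382.4245 279.8536]] [[367.4174 288.1775]]
0.002 [[367.5217 278.7122]] [[381.7643 279.401 ]] [[366.7599 287.7044]]
0.0031 [[367.1688 278.4644]] [[381.4018 279.1525]] [[366.3989 287.4446]]
0.005 [[366.5603 278.0371]] [[380.7768 278.724 ]] [[365.7765 286.9968]]
corners meas (incl bezel) right, bottom 383.75 280.8571428571429 368.0 290.0
```

The well and the fingertip show the same small pixel bias, so the relative alignment is good. Going down with contact guards.

```bash
python3 - <<'E'
from h import *
x,y=-.115+.0025,-.0589
ctrl.move_l(W(x,y,.070),vel=.08)
hit=ctrl.move_l(W(x,y,.049),vel=.04,contact_N=4); st(("in",hit))
if not hit:
    hit=ctrl.move_l(W(x,y,.033),vel=.02,contact_N=12); st(("press",hit)); ctrl.sleep(.3); st("held")
    s=ctrl.read_camera("side")
    ctrl.move_l(W(x,y,.070),vel=.05); st("out")
    ctrl.move_l(W(x,y,.21),vel=.15)
    ctrl.move_l(W(x-.03,y-.17,.25),vel=.2); ctrl.sleep(.3); st("clear")
    s=ctrl.read_camera("side");t=ctrl.read_camera("top")
    cv2.imwrite("pics/c4.png",np.hstack([cv2.resize(s[170:340,220:400],None,fx=2.2,fy=2.2),cv2.resize(t[180:350,240:420],None,fx=2.2,fy=2.2)]))
E
```

```text
('in', False) t 14.82 tcp(bal) [-112.5327  -58.9042   48.9176] F(bal) [-0.5231 -0.5359  0.1316]
('press', True) t 15.38 tcp(bal) [-112.2057  -58.8676   39.0365] F(bal) [-2.6166 -0.8924 18.7889]
held t 15.68 tcp(bal) [-112.2301  -58.8553   39.0824] F(bal) [-2.6037  0.8269 16.9382]
out t 16.5 tcp(bal) [-112.5477  -58.9056   69.9468] F(bal) [-0.0507 -0.332  -0.6162]
clear t 18.92 tcp(bal) [-142.4794 -228.3941  249.8899] F(bal) [ 0.8469  0.1626 -0.7924]
```

View pics/c4.png

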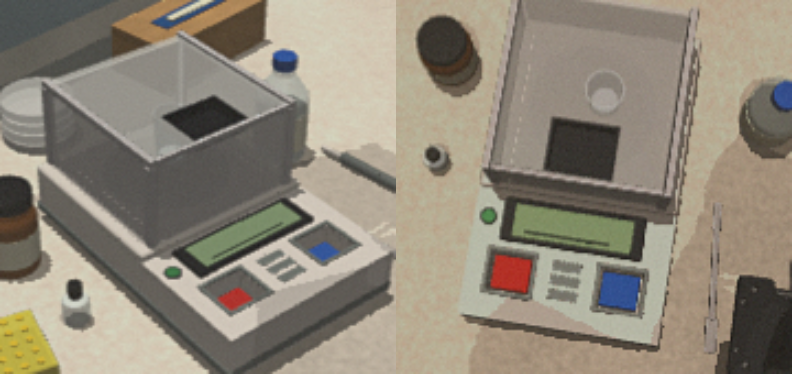

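The door is shut with the cup at the front rail, both keys are up, and the beaker is standing on the pan. The loose items I can see are where they were. The key bottomed at 39.0 mm, exactly 5 mm of travel. Handing in.

```bash
python3 -c "
from bench import ctrl
ctrl.sign_off()"
```

```text
the job is handed in; nothing more can be done
```

The draft shield's door is fully shut, and the blue tare key was then pressed right down and released. The job was handed in at about 19 s of the 42 s allowed.

- **Door:** I pushed it shut by the inside of its finger cup. A second push of about 10 N moved it no further. The final pictures show the cup against the front rail.
- **Tare key:** The fingertip went into the well without touching the rim. The key bottomed at 39.0 mm above the bench, which is exactly its 5 mm travel, at about 17–19 N. The final pictures show it back up.
- **Left alone:** The red key was not touched and the beaker is upright on the pan. The bottle, jar, vial and spatula look unmoved. The last crops showed only part of the tip box and pipette, and the arm went near neither. It finished clear of everything.

**Checks that disagreed:**
- **Sideways position:** The two cameras differed by up to about 5 mm. I corrected this by touching the cup walls and comparing the fingertip with the well in the pictures.
- **Back wall of the cup:** One light touch there probably triggered on noise, so I hardly used it. I re-shut the door firmly straight afterwards, before pressing the tare key.

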